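# Clip the carved wax plate and click it into place before the macro camera

## Task

Take the orange spring clip off the rim of the wooden tray and clip it over the top edge of the cream wax plate, so that it pinches the plate flat against the black fence behind it. Then take the black knob and slide the carriage towards the camera until you feel its ball drop into the notch, and finish there still gripping the knob, holding the carriage steady in the notch for the picture. Leave the pot, the carving tool, the jar and the green wax tube where they are.

Things in the scene. Friction and masses are not known exactly. Their poses are not given: they have to be found in the camera images.
- stand: Fixed inspection stand: dark steel base plate 130 (x) x 440 (y) x 10 mm carrying a rail along its y; origin at the centre of its underside. The carriage slides along the stand's +y, towards the camera. A brass strip lies along the rail's robot side (x = -50 to -24 mm, top 24 mm above the bench) and has the one notch, beside a short red line.
- ball (a joint): Height of the sprung steel ball (10 mm diameter, inside the carriage) in m: 0 while it rides on top of the strip, -0.002 when it has dropped fully into the notch.
- knob_top (a point): Centre of the top face of the upright black knob at the carriage's trailing (-y) end. The knob is a cylinder 18 mm in diameter and 26 mm tall below this point, on a thinner stem; its top is 78 mm above the bench, 42 mm above the carriage's top. It is fixed to the carriage.
- wax: Cream carved wax plate 70 mm wide (y), 50 mm high, 6 mm thick, standing loosely in a groove on the camera side (+x) of the fence, so that at the start it leans away from the fence by about 0.06 rad (3 mm at its top). Origin at the middle of its lower edge, z up the plate. Pinched flat against the fence it is upright.
- plate_edge (a point): Middle of the top edge of the 9 mm stack of fence + flattened wax plate, 86 mm above the bench, fixed to the fence. The stand's x runs across the stack, its y along the edge, 35 mm either way.
- clip: Orange spring clip, 22 mm wide, 70 mm tall, 44 g; starts upright astride the tray's far rim, jaws down. Origin on the hinge pin; jaws and tails open and close along x, y along the pin, z up. Rubber pads 12 mm tall, 20 to 32 mm below the pin, lie flat on a 9 mm edge; it sits well with the pin 14 to 18 mm above the edge. Pinches with about 8 N.
- jaw (a joint): Opening of each clip jaw in rad: 0 sitting on a 9 mm edge, 0.30 squeezed fully open, -0.15 shut on nothing.
- tray: Fixed plywood tool tray 120 (x) x 170 (y) x 50 mm, walls 9 mm thick; origin at the centre of its underside. The clip sits on its far wall, whose middle is at tray x = +55.5 mm; clip pin 16 mm above the rim, 66 mm above the bench.
- pot: Black enamel pot 90 mm in diameter and 85 mm high, on a round wooden board. Leave alone. Origin at its underside.
- carver: Steel carving tool 140 mm long lying on the bench. Leave alone. Origin near its middle.
- wax_tube: Green wax ring tube standing on the bench, 34 mm in diameter, 30 mm high. Leave alone. Origin at its underside.
- jar: Glass jar with a steel cap, 60 mm in diameter, 75 mm high. Leave alone. Origin at its underside.
- lens (a point): Middle of the macro camera's front glass, 64 mm above the bench, looking along the stand's -x. Round it a white ring light 60 mm in diameter; behind it the black camera body, 66 x 70 mm in plan and 98 mm high, its centre 74 mm from the glass in +x. Fixed to the stand.
- tails (a point): Where to squeeze the clip: 26 mm above its pin, midway between the two tails, which reach from 5 to 37 mm above the pin. Here they measure 40 mm over their outer faces along the clip's x (48 mm at the top). Pinched to 26 mm (about 14 N, parallel faces, firm stop) they open the jaws to about 24 mm.
- travel (a joint): Travel of the aluminium carriage (75 x 190 x 10 mm, top 36 mm above the bench) along the stand's +y, in m: 0 at the loading end, end stop at 0.150. About 1.2 N of friction. The notch's middle comes between 0.112 and 0.128; the strip is set anew for each job, so it has to be felt: a pull of about 3 N into it, then a resistance rising to about 11 N within 3 mm, beyond which the ball climbs out.
- carriage: The sliding carriage with its knob and fence: origin at the centre of its underside, 26 mm above the bench; axes as the stand. At y = +45 mm a black upright fence stands on it, 3 mm thick (x = 0 to 3 mm), 80 mm wide, 48 mm high above the carriage's top, the wax plate behind it on the camera side (+x). The knob stands at y = -75 mm.
Things that resemble listed ones, but are neither listed nor needed, are in the scene too. Several things have the shape of the clip; the one meant has the colours described above.

How it is judged (in metres and radians):
On the way, in this order (a step that is already met when the one before it is completed fails the run):
1. the clip, let go, pinches the wax plate flat against the fence, before the carriage is in the notch (contact force between clip and wax above 2 N and contact force between clip and fence above 2 N and angle between wax's own z axis and vertical below 0.025 rad and contact force between the fingers and clip below 0.2 N and value of joint ball above -0.0007 m), for 0.2 s.
2. the knob is gripped and the ball has dropped into the notch (contact force between the fingers and knob above 10 N and value of joint ball below -0.0011 m), for 0.3 s.
At the end, for the whole second after the job is handed in: Ball in the notch (dropped 1.1 mm or more of its 2.0, carriage within about 3 mm of the notch) and the carriage still; fingers grip the knob with 10 N or more (both pads summed); the released clip pinches wax plate and fence (over 2 N on each), plate upright within 0.025 rad (all of step 2 and velocity of joint travel between -0.005 and 0.005 m/s and contact force between clip and wax above 2 N and contact force between clip and fence above 2 N and angle between wax's own z axis and vertical below 0.025 rad and contact force between the fingers and clip below 0.2 N); the arm keeps its last pose, push and grip.
It fails at once if the pot, carving tool, jar or wax tube is shifted by more than 20 mm (distance of any of pot, carver, jar, wax_tube from where it was at the start of the episode above 0.02 m).
It also fails if it takes over 64 s, if anything falls off the work surface, if the arm or the gripper's body presses on something with over 40 N, if the wrist force passes 120 N, or if a joint passes its speed limit or range.

## Robot

A 6-joint arm with a two-finger parallel gripper is mounted at the origin on the work surface. World frame = base frame: x ahead of the robot, y to its left, z up, the work surface at z = 0. Lengths are in mm, angles in rad, forces in N, time in s.
With the tool pointing down it reaches from about 275 to 750 mm from the base axis. Payload 10.2 kg.
Tool frame: the origin (TCP) lies at the very end of the fingers, on their centre line; the grasp point (between the pads) lies 19 mm behind it; x points along the fingers, z is the direction in which the jaws open and shut, and the axes are right-handed (so a half turn about x gives the same grasp; the last joint's range is limited). The gripper opens to 85 mm and grips with 20 to 120 N. Pads are 22 mm wide; open, the fingers measure 114 mm over their backs; the gripper's body (76 mm by 85 mm) begins 54 mm behind the grasp point. The pads swing forward as they close: fully open they stand 13 mm farther back than shut.
Start: joints at [1.095, 0.313, 1.498, -0, 1.331, -0.223], TCP at [131.324, 508.316, 231.294] pointing down, gripper open.
Joint ranges: [-2.94, 2.94], [-0.97, 2.17], [0.19, 2.56], [-1.23, 4.37], [0.02, 3.11], [-2.88, 2.88]. Speed limits (rad/s): [2.39, 2.39, 3.01, 3.14, 3.14, 3.14].

## Interface

Orientations are given as a unit quaternion [w, x, y, z].
In Python, from rig import sense, vision, job gives the robot as it stands. The module is installed in compiled form; this text tells all that it offers.
- The arm moves only by the shell command python3 -m pendant 'ROWS' [FORCE]. ROWS is JSON, a list of rows, each a list of 7 numbers: the turn, a rotation vector about the tool's x, y, z in rad, then the shift along the tool's x, y, z in cm, then the opening, from 0 (shut) to 1 (fully open). A call has exactly 5 rows; each row is the pose to reach, as a shift and turn from the pose commanded when the call began, along the tool's axes at that moment; what a row does not reach only later rows make up. A row lasts 1/8 s, in which the tool goes at most 62.5 mm and 10.7 degrees, less where a joint would pass 70% of its speed; a pose out of reach is approached as far as the arm can. A call with a gripper value outside its range is refused whole. The fingers move at their own pace and stop on an object; FORCE is the grip in N (left out, the last holds). Time passes only in rows, so rows that repeat a pose let the fingers close, or fill a call up. It gives the time, the measured TCP pose, the force and the opening at its end, in the units of the state.
- sense(): the state, without advancing time (a new reading comes with each control period).
- vision.capture(name): name is "scene" or "top" or "wrist"; returns the picture (420x560x3 uint8, red, green, blue); there is no depth.
- vision.calibration(name): a dict with "K" (3x3 intrinsics, pixels), "extrinsics" (4x4, takes a point from camera to world coordinates). Camera axes: x right, y up, looking along -z (the intrinsics and any distortion apply to the point x, -y, -z); pixel columns grow to the right and rows downward; lengths in mm; the calibration is good to about 2 mm. The wrist camera is an equidistant fisheye: a pixel r from the principal point sees the ray r / f radians off the axis. A picture is of the moment at which its call begins: read the wrist's pose just before it. calibration takes no time and is no camera call; for the wrist camera it gives the pose at the moment of the call.
- job.finish_job(): hands the job in, once; it reports no verdict.
The state is a dict: "time_s": time; "joints": joint angles; "dq": joint speeds; "tau": joint torques, N m; "eef_pos": TCP position; "ee_rot": TCP orientation; "force": force on the tool from outside, world axes, zero at the start; "wrist_torque": the same for the moment, N m; "grip_width": opening from 0.0 (shut) to 1.0 (fully open).
Only numpy, scipy, OpenCV 4.12 (cv2) and the standard library are available. Lean on these libraries where they do the work, as an engineer would, in place of code of your own. Each camera call takes 0.05 s, during which the arm holds its last target.

## Working session

There is one attempt and no reset: what is moved stays moved. The work goes in short steps, Python scripts to look and compute and a shell command to move; the robot and the scene stay as the last step left them, time stands still between calls to the robot, and variables do not carry over. Pictures are saved under pics/ and viewed, and the job is handed in when it is done.

```bash
mkdir -p pics; ls
python3 - <<'E'
from rig import sense, vision
import cv2,numpy as np
s=sense();print({k:np.round(v,3).tolist() for k,v in s.items()})
for n in ["scene","top","wrist"]:
    c=vision.calibration(n);print(n,np.round(c["K"],1).tolist(),np.round(c["extrinsics"],3).tolist(),[k for k in c])
    im=vision.capture(n);cv2.imwrite(f"pics/{n}0.png",im[:,:,::-1])
E
```

```text
pics
{'time_s': 0.0, 'joints': [1.095, 0.313, 1.498, 0.0, 1.331, -0.223], 'dq': [-0.001, -0.002, 0.0, -0.0, -0.0, 0.0], 'tau': [-0.001, -41.227, -25.974, -0.0, 0.004, 0.0], 'eef_pos': [131.186, 508.09, 230.746], 'ee_rot': [0.559, -0.433, 0.559, 0.433], 'force': [-0.639, 0.459, -0.135], 'wrist_torque': [-0.01, 0.043, 0.006], 'grip_width': 0.998}
scene [[524.6, 0.0, 276.0], [0.0, 524.6, 215.7], [0.0, 0.0, 1.0]] [[0.17, -0.724, 0.669, 1442.405], [0.985, 0.119, -0.122, -151.1], [0.009, 0.68, 0.733, 1049.251], [0.0, 0.0, 0.0, 1.0]] ['K', 'extrinsics']
top [[538.1, 0.0, 281.0], [0.0, 538.1, 205.5], [0.0, 0.0, 1.0]] [[0.002, 0.991, -0.134, 418.332], [-1.0, -0.002, -0.03, -1.694], [-0.03, 0.134, 0.991, 1254.403], [0.0, 0.0, 0.0, 1.0]] ['K', 'extrinsics']
wrist [[325.2, 0.0, 276.8], [0.0, 325.2, 212.5], [0.0, 0.0, 1.0]] [[0.25, -0.916, -0.315, 50.53], [0.968, 0.236, 0.083, 530.684], [-0.001, -0.325, 0.946, 373.063], [0.0, 0.0, 0.0, 1.0]] ['K', 'extrinsics']
```

View pics/scene0.png

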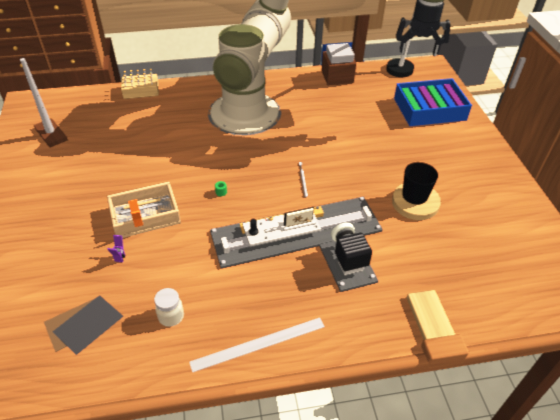

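View pics/top0.png

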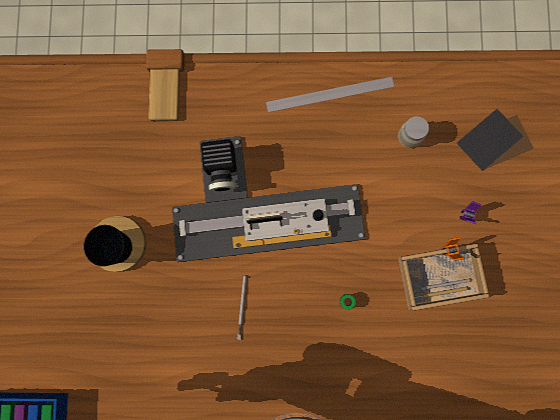

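View pics/wrist0.png

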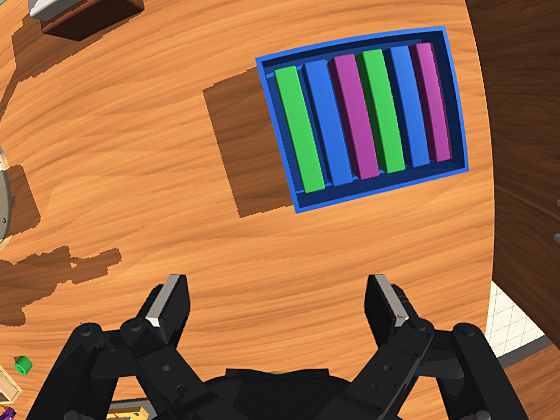

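```bash
cat > h.py <<'E'
import numpy as np,cv2
from rig import sense,vision
from scipy.spatial.transform import Rotation as R
def ray(cal,u,v,fish=False):
    K=cal["K"];E=np.array(cal["extrinsics"]);x=(u-K[0][2])/K[0][0];y=(v-K[1][2])/K[1][1]
    if fish:
        r=np.hypot(x,y);d=np.array([np.sin(r)*x/(r+1e-12),-np.sin(r)*y/(r+1e-12),-np.cos(r)])
    else: d=np.array([x,-y,-1.])
    d=E[:3,:3]@d;return E[:3,3],d/np.linalg.norm(d)
def plane(cal,u,v,z,fish=False):
    o,d=ray(cal,u,v,fish);return o+d*(z-o[2])/d[2]
def tri(rays):
    A=np.zeros((3,3));b=np.zeros(3)
    for o,d in rays:
        P=np.eye(3)-np.outer(d,d);A+=P;b+=P@o
    p=np.linalg.solve(A,b);return p,[np.linalg.norm((np.eye(3)-np.outer(d,d))@(p-o)) for o,d in rays]
def proj(cal,p,fish=False):
    K=cal["K"];E=np.array(cal["extrinsics"]);c=E[:3,:3].T@(np.array(p)-E[:3,3]);x,y,z=c[0],-c[1],-c[2]
    if fish:
        t=np.arctan2(np.hypot(x,y),z);h=np.hypot(x,y)+1e-12;return K[0][2]+K[0][0]*t*x/h,K[1][2]+K[1][1]*t*y/h
    return K[0][2]+K[0][0]*x/z,K[1][2]+K[1][1]*y/z
def toolR():
    s=sense();w,x,y,z=s["ee_rot"];return np.array(s["eef_pos"]),R.from_quat([x,y,z,w])
E
python3 - <<'E'
import cv2
t=cv2.imread("pics/top0.png");s=cv2.imread("pics/scene0.png")
cv2.imwrite("pics/ct1.png",cv2.resize(t[125:275,165:375],None,fx=3.8,fy=3.8,interpolation=cv2.INTER_CUBIC))
cv2.imwrite("pics/ct2.png",cv2.resize(t[190:320,385:515],None,fx=4.5,fy=4.5,interpolation=cv2.INTER_CUBIC))
cv2.imwrite("pics/cs1.png",cv2.resize(s[190:300,200:390],None,fx=4.2,fy=4.2,interpolation=cv2.INTER_CUBIC))
cv2.imwrite("pics/cs2.png",cv2.resize(s[175:275,95:195],None,fx=6,fy=6,interpolation=cv2.INTER_CUBIC))
E
```

```text
(no output)
```

View pics/ct1.png

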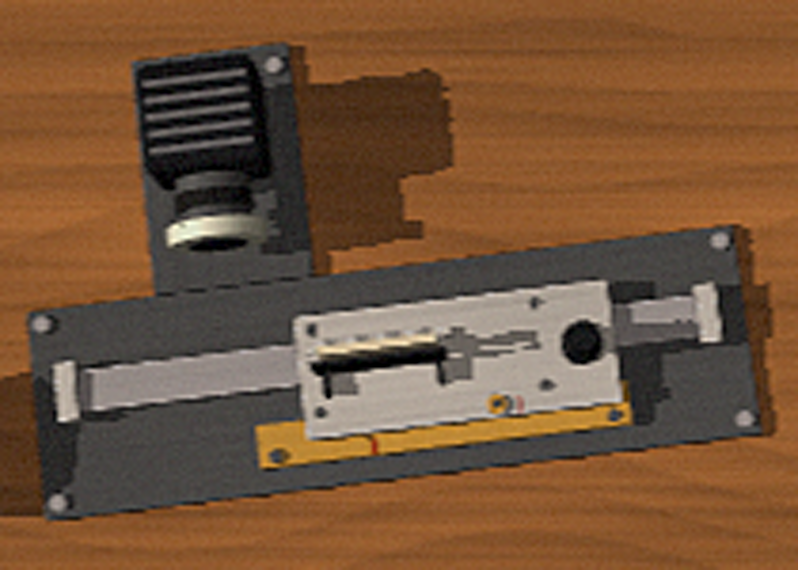

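View pics/ct2.png

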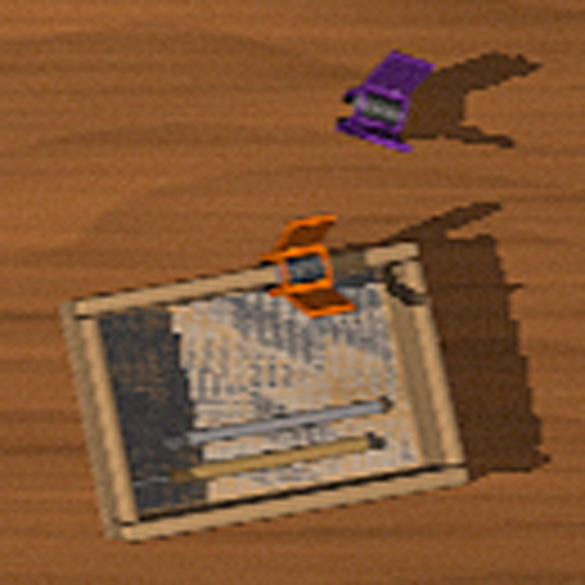

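View pics/cs1.png

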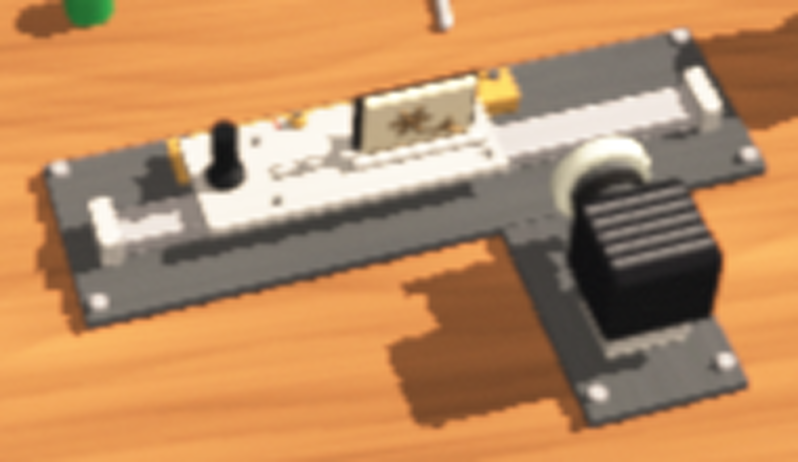

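View pics/cs2.png

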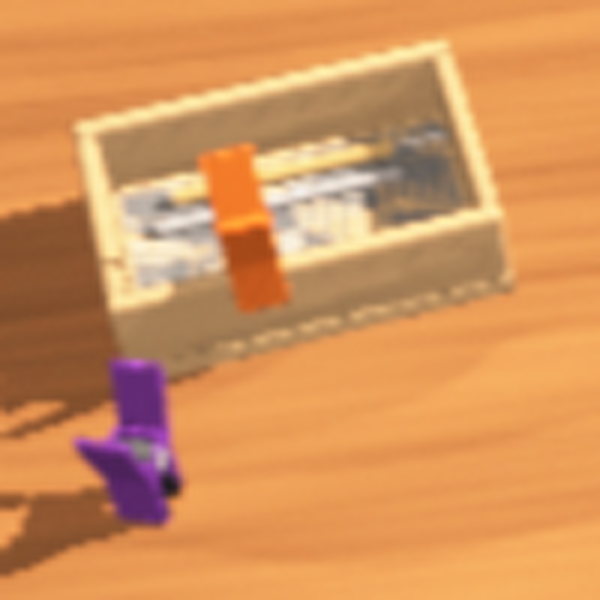

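Run:
```python
from h import *
T=vision.calibration("top");S=vision.calibration("scene")
def px(x,y,f,ox,oy): return ox+(x+.5)/f-.5, oy+(y+.5)/f-.5
a=lambda x,y:px(x,y,3.8,165,125); b=lambda x,y:px(x,y,4.5,385,190); c=lambda x,y:px(x,y,4.2,200,190); d=lambda x,y:px(x,y,6,95,175)
print("stand top");P=[plane(T,*a(*q),10) for q in [(30,312),(740,228),(762,432),(47,520)]]
for p in P:print(p.round(1))
P=np.array(P);print("c",P.mean(0).round(1)); v=P[0]+P[3]-P[1]-P[2];print("yaw of stand",np.arctan2(-v[0],v[1]),np.linalg.norm(v)/2,np.linalg.norm(P[0]-P[3]),np.linalg.norm(P[1]-P[2]))
print("scene corners",[plane(S,*c(*q),10).round(1).tolist() for q in [(42,170),(88,325),(765,172),(685,30)]])
P=np.array([plane(T,*b(*q),50) for q in [(60,305),(413,245),(466,478),(118,540)]]);print(P.round(1),P.mean(0)); v=P[0]+P[3]-P[1]-P[2];print("tray yaw",np.arctan2(-v[0],v[1]),np.linalg.norm(v)/2)
print("tray scene far corners z50",[plane(S,*d(*q),50).round(1).tolist() for q in [(78,125),(445,45),(503,212),(110,305)]])
print("knob top",plane(T,*a(583,337),78).round(1),plane(S,*c(225,127),78).round(1))
print("clip pin top",plane(T,*b(303,268),66).round(1))
print("wax top edge",[plane(T,*a(*q),86).round(1).tolist() for q in [(318,350),(446,345)]],"fence/wax ends scene",[plane(S,*c(*q),86).round(1).tolist() for q in [(358,98),(476,75)]])
print("lens glass?",plane(T,*a(207,245),34).round(1))
```

```text
stand top
[584.5 291.   10. ]
[ 635.8 -147.    10. ]
[ 510.2 -158.1   10. ]
[456.5 276.8  10. ]
c [546.7  65.7  10. ]
yaw of stand 0.11969471278451708 439.56777253250124 128.685279479027 126.0466973659777
scene corners [[516.7, -158.6, 10.0], [642.5, -142.3, 10.0], [592.0, 288.9, 10.0], [462.1, 274.6, 10.0]]
[[ 464.9 -224.7   50. ]
 [ 494.5 -398.1   50. ]
 [ 381.5 -418.3   50. ]
 [ 351.2 -249.6   50. ]] [ 423.05182802 -322.6645217    50.        ]
tray yaw 0.1731528254331708 173.65283843524452
tray scene far corners z50 [[384.2, -417.6, 50.0], [358.2, -254.2, 50.0], [468.8, -232.9, 50.0], [496.6, -399.5, 50.0]]
knob top [560.2 -47.5  78. ] [560.8 -47.7  78. ]
clip pin top [ 482.3 -339.4   66. ]
wax top edge [[551.9, 105.4, 86.0], [554.7, 31.6, 86.0]] fence/wax ends scene [[557.7, 33.4, 86.0], [550.5, 107.5, 86.0]]
lens glass? [622.1 178.3  34. ]
```

```bash
cat >> h.py <<'E'
# desired: tool x down, tool z horizontal at world angle a (deg from world x)
def want(a):
    x=np.array([0,0,-1.]);z=np.array([np.cos(a),np.sin(a),0]);y=np.cross(z,x);return R.from_matrix(np.stack([x,y,z],1))
def go(pos,a):
    p,r=toolR();best=None
    for k in (0,np.pi):
        d=(r.inv()*want(a+k)).as_rotvec()
        print("opt",k>0,"turn",d.round(3),"shift cm",(r.inv().apply(np.array(pos)-p)/10).round(2))
E
python3 - <<'E'
from h import *
p,r=toolR();print(r.as_matrix().round(4))
go([400,200,231],.173);go([482,-339,160],.173);go([482,-339,160],.173+np.pi/2)
T=vision.calibration("top");S=vision.calibration("scene")
def px(x,y,f,ox,oy): return ox+(x+.5)/f-.5, oy+(y+.5)/f-.5
a=lambda x,y:px(x,y,3.8,165,125)
y=np.array([-.1195,.9928,0]);
for n,q in dict(line=plane(T,*a(375,443),24),mark=plane(T,*a(520,403),36),dot=plane(T,*a(499,403),37)).items():print(n,q,y@q)
E
```

```text
[[-5.000e-04 -9.682e-01  2.501e-01]
 [-9.000e-04  2.501e-01  9.682e-01]
 [-1.000e+00  2.000e-04 -9.000e-04]]
opt False turn [ 1.145e+00 -1.000e-03  0.000e+00] shift cm [  0.   -33.73 -23.11]
opt True turn [-1.997e+00 -0.000e+00 -1.000e-03] shift cm [  0.   -33.73 -23.11]
opt False turn [ 1.145e+00 -1.000e-03  0.000e+00] shift cm [  7.14 -55.15 -73.24]
opt True turn [-1.997e+00 -0.000e+00 -1.000e-03] shift cm [  7.14 -55.15 -73.24]
opt False turn [-0.426 -0.001 -0.   ] shift cm [  7.14 -55.15 -73.24]
opt True turn [ 2.716e+00 -1.000e-03  1.000e-03] shift cm [  7.14 -55.15 -73.24]
line [502.54921969  76.0178805   24.        ] 15.415920005685667
mark [525.62698188 -11.28811973  36.        ] -74.01926960417813
dot [525.54466944   1.2439715   37.        ] -61.567573093262084
```

```bash
python3 -m pendant '[[0.15,0,0,0,-5,-3.4,1],[0.3,0,0,0,-10,-6.9,1],[0.45,0,0,0,-15,-10.3,1],[0.6,0,0,0,-20,-13.7,1],[0.75,0,0,0,-25,-17.2,1]]' 30
python3 - <<'E'
from h import *
p,r=toolR();print(sense()["joints"])
go([482,-339,190],.173);go([482,-339,160],.173)
E
```

```text
time_s: 0.78
eef_pos: [331.3, 277.6, 231.3]
ee_rot: [0.679, -0.196, 0.679, 0.197]
force: [1.1, 2.1, -0.5]
grip_width: 1.0
[ 4.25078113e-01  1.06191185e-01  1.75485439e+00  4.21223767e-05
  1.28036741e+00 -1.38196802e-01]
opt False turn [ 0.39  0.   -0.  ] shift cm [  4.13 -60.19 -20.18]
opt True turn [-2.751  0.     0.   ] shift cm [  4.13 -60.19 -20.18]
opt False turn [ 0.39  0.   -0.  ] shift cm [  7.13 -60.19 -20.18]
opt True turn [-2.751  0.     0.   ] shift cm [  7.13 -60.19 -20.18]
```

```bash
python3 -m pendant '[[0.08,0,0,0.4,-5.5,-1.8,1],[0.16,0,0,0.8,-11,-3.6,1],[0.24,0,0,1.2,-16.5,-5.4,1],[0.32,0,0,1.6,-22,-7.2,1],[0.39,0,0,2,-28,-9.2,1]]'
python3 - <<'E'
from h import *
go([482,-339,190],.173)
E
```

```text
time_s: 1.4
eef_pos: [403.3, -7.3, 211.3]
ee_rot: [0.705, -0.062, 0.704, 0.062]
force: [1.4, 0.4, 0.1]
grip_width: 0.999
opt False turn [0.003 0.    0.   ] shift cm [  2.13 -34.04   1.95]
opt True turn [-3.139e+00 -0.000e+00  1.000e-03] shift cm [  2.13 -34.04   1.95]
```

```bash
python3 -m pendant '[[0,0,0,0.4,-6,0.4,1],[0,0,0,0.8,-12,0.8,1],[0,0,0,1.2,-18,1.2,1],[0,0,0,1.6,-24,1.6,1],[0,0,0,1.9,-30,1.95,1]]'
python3 - <<'E'
from h import *
go([482,-339,190],.173)
print(vision.calibration("wrist")["extrinsics"].round(2).tolist())
cv2.imwrite("pics/w1.png",vision.capture("wrist")[:,:,::-1])
E
```

```text
time_s: 2.02
eef_pos: [475.6, -299.2, 191.9]
ee_rot: [0.704, -0.063, 0.704, 0.063]
force: [1.3, 0.7, 1.6]
grip_width: 0.996
opt False turn [ 0.005 -0.    -0.   ] shift cm [ 0.19 -4.03 -0.07]
opt True turn [-3.137e+00  1.000e-03 -0.000e+00] shift cm [ 0.19 -4.03 -0.07]
[[0.98, -0.17, -0.06, 461.31], [0.18, 0.93, 0.32, -215.21], [-0.0, -0.33, 0.95, 334.23], [0.0, 0.0, 0.0, 1.0]]
```

View pics/w1.png

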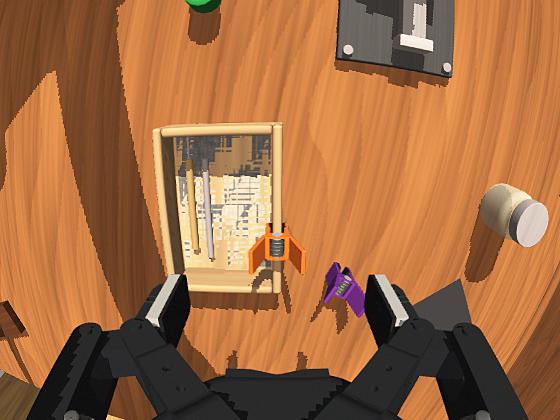

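Run:
```python
import cv2
t=cv2.imread("pics/w1.png")
cv2.imwrite("pics/w1c.png",cv2.resize(t[110:310,150:350],None,fx=4,fy=4,interpolation=cv2.INTER_CUBIC)[240:800])
```

```text
(no output)
```

View pics/w1c.png

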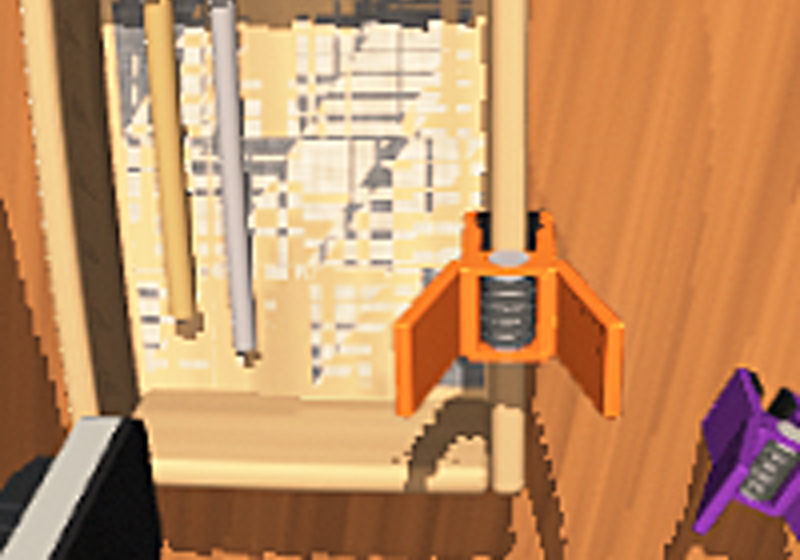

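Run:
```python
from h import *
W=vision.calibration("wrist")
f=lambda x,y,z:plane(W,150+(x+.5)/4-.5,170+(y+.5)/4-.5,z,True)
for n,q in dict(LT=(395,322,103),LB=(400,415,103),RT=(624,322,103),RB=(618,417,103),spring=(508,315,66),wallT=(508,100,50),wallB=(507,450,50)).items():print(n,f(*q).round(1))
P=[f(395,322,103),f(400,415,103),f(624,322,103),f(618,417,103)];print(np.mean(P,0)); v=P[2]+P[3]-P[0]-P[1];print(np.arctan2(v[1],v[0]),np.linalg.norm(v)/2)
c=np.mean(P,0);go([c[0],c[1],140],.173);go([c[0],c[1],73],.173)
```

```text
LT [ 459.  -333.9  103. ]
LB [ 462.9 -354.6  103. ]
RT [ 503.2 -326.1  103. ]
RB [ 506.5 -347.4  103. ]
spring [ 483.5 -345.8   66. ]
wallT [ 475.5 -300.5   50. ]
wallB [ 491.2 -390.8   50. ]
[ 482.89881134 -340.51506243  103.        ]
0.16944632149854397 44.60840372290966
opt False turn [ 0.001 -0.001  0.002] shift cm [ 5.08 -3.59  0.09]
opt True turn [-3.141e+00 -3.000e-03 -1.000e-03] shift cm [ 5.08 -3.59  0.09]
opt False turn [ 0.001 -0.001  0.002] shift cm [11.78 -3.58  0.09]
opt True turn [-3.141e+00 -3.000e-03 -1.000e-03] shift cm [11.78 -3.58  0.09]
```

Run:
```python
from h import *
W=vision.calibration("wrist");T=vision.calibration("top");S=vision.calibration("scene")
w=lambda x,y:ray(W,150+(x+.5)/4-.5,170+(y+.5)/4-.5,True)
b=lambda x,y:ray(T,385+(x+.5)/4.5-.5,190+(y+.5)/4.5-.5)
d=lambda x,y:ray(S,95+(x+.5)/6-.5,175+(y+.5)/6-.5)
for n,r in dict(spring=[w(508,315),b(305,268)],tailR=[w(624,322),b(283,222),],tailRb=[w(618,417),b(336,216)],tailLb=[w(400,415),b(356,308)],tailLbS=[w(400,415),d(202,155)],tailLtS=[w(395,322),d(255,145)]).items():
    p,e=tri(r);print(n,p.round(1),np.round(e,1))
```

```text
spring [ 480.9 -331.9   95.9] [0.2 0.2]
tailR [ 499.3 -313.8  128.9] [0.9 0.9]
tailRb [ 504.4 -342.4  112.4] [0.3 0.3]
tailLb [ 462.1 -351.1  108.8] [0.7 0.7]
tailLbS [ 463.4 -353.6  101.1] [1.9 1.9]
tailLtS [ 459.6 -332.6  100.1] [2.6 2.6]
```

```bash
python3 -m pendant '[[0,0,0,3,-2,0.1,1],[0,0,0,6,-3.75,0.1,1],[0,0,0,9,-3.75,0.1,1],[0,0,0,11,-3.75,0.1,1],[0,0,0,11.8,-3.75,0.1,1]]'
python3 - <<'E'
from h import *
go([483,-342,73],.172)
cv2.imwrite("pics/w2.png",vision.capture("wrist")[:,:,::-1])
E
```

```text
time_s: 2.7
eef_pos: [482.8, -333.5, 73.1]
ee_rot: [0.704, -0.062, 0.705, 0.063]
force: [-0.0, -0.5, -0.4]
grip_width: 1.0
opt False turn [ 0.006 -0.001 -0.002] shift cm [ 0.01 -0.84 -0.13]
opt True turn [-3.136e+00  3.000e-03 -2.000e-03] shift cm [ 0.01 -0.84 -0.13]
```

View pics/w2.png

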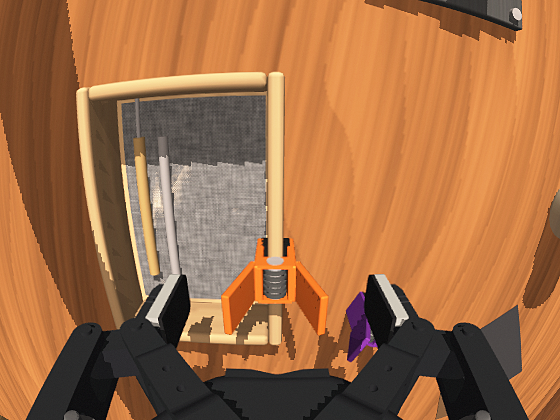

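Run:
```python
from h import *
t=cv2.imread("pics/w2.png")
cv2.imwrite("pics/w2c.png",cv2.resize(t[220:350,200:350],None,fx=4,fy=4,interpolation=cv2.INTER_CUBIC))
print(sense()["dq"])
```

```text
[ 0.00053877 -0.02061622 -0.01781423 -0.00116082  0.02869425  0.0002596 ]
```

View pics/w2c.png

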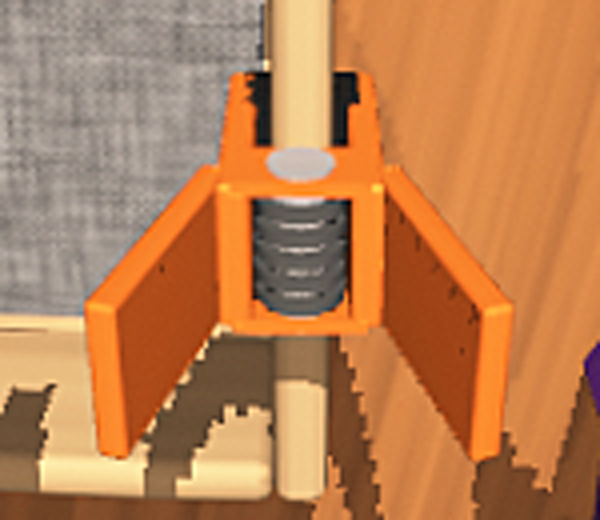

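Run:
```python
from h import *
W=vision.calibration("wrist")
f=lambda x,y,z:plane(W,200+(x+.5)/4-.5,220+(y+.5)/4-.5,z,True)
for n,q in dict(LT=(87,305,103),LB=(102,455,103),RT=(514,308,103),RB=(496,458,103),pinEnd=(300,163,66)).items():print(n,f(*q).round(1))
P=[f(87,305,103),f(102,455,103),f(514,308,103),f(496,458,103)];c=np.mean(P,0);print(c);v=P[2]+P[3]-P[0]-P[1];print(np.arctan2(v[1],v[0]),np.linalg.norm(v)/2)
c=np.mean(P,0);go([c[0],c[1],73],.173)
```

```text
LT [ 459.1 -327.6  103. ]
LB [ 462.7 -347.8  103. ]
RT [ 502.7 -320.   103. ]
RB [ 506.  -340.3  103. ]
pinEnd [ 481.  -325.9   66. ]
[ 482.63184807 -333.90703429  103.        ]
0.1718710303851743 44.10152022917172
opt False turn [ 0.005 -0.001 -0.002] shift cm [-0.01 -0.04 -0.02]
opt True turn [-3.137e+00  3.000e-03 -2.000e-03] shift cm [-0.01 -0.04 -0.02]
```

```bash
python3 -m pendant '[[0,0,0,0,-0.1,0,0],[0,0,0,0,-0.1,0,0],[0,0,0,0,-0.1,0,0],[0,0,0,0,-0.1,0,0],[0,0,0,0,-0.1,0,0]]' 30
python3 - <<'E'
from h import *
cv2.imwrite("pics/w3.png",vision.capture("wrist")[:,:,::-1])
E
```

```text
time_s: 3.38
eef_pos: [483.4, -334.9, 74.4]
ee_rot: [0.704, -0.063, 0.704, 0.063]
force: [-0.5, -0.6, -1.1]
grip_width: 0.291
```

View pics/w3.png

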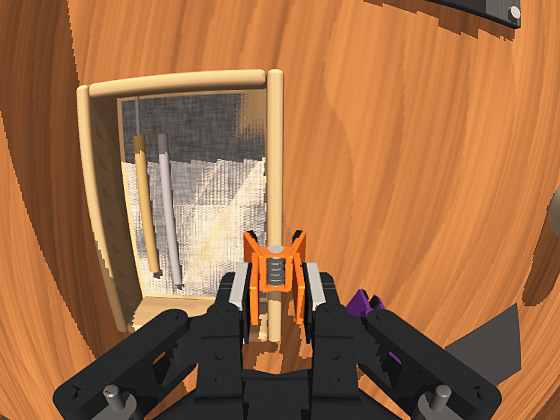

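```bash
python3 -m pendant '[[0,0,0,0,0,0,0],[0,0,0,-1,0,0,0],[0,0,0,-3,0,0,0],[0,0,0,-6,0,0,0],[0,0,0,-9,0,0,0]]'
python3 - <<'E'
from h import *
cv2.imwrite("pics/w4.png",vision.capture("wrist")[:,:,::-1])
go([553,69,164],.120)
E
```

```text
time_s: 4.05
eef_pos: [483.3, -334.9, 166.0]
ee_rot: [0.704, -0.063, 0.704, 0.063]
force: [-0.5, -0.1, -0.9]
grip_width: 0.288
opt False turn [0.058 0.004 0.006] shift cm [ 0.45 38.66 13.92]
opt True turn [-3.083 -0.009  0.006] shift cm [ 0.45 38.66 13.92]
```

View pics/w4.png

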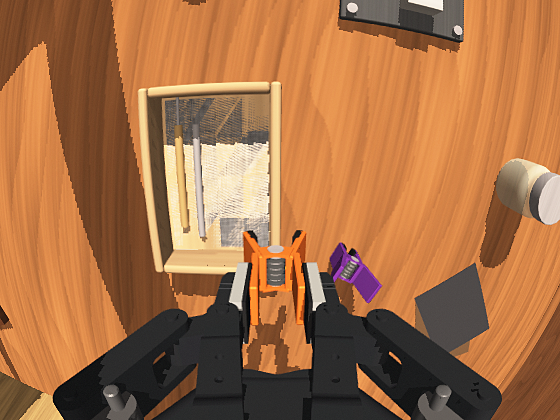

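```bash
python3 -m pendant '[[0.01,0,0,0,6,2.1,0],[0.02,0,0,0,12,4.3,0],[0.03,0,0,0,18,6.5,0],[0.045,0,0,0,24,8.7,0],[0.058,0,0,0,28,10.2,0]]' && python3 -m pendant '[[0,0,0,0,4,1.5,0],[0,0,0,0,6,2,0],[0,0,0,0,6,2,0],[0,0,0,0,6,2,0],[0,0,0,0,6,2,0]]'
python3 - <<'E'
from h import *
cv2.imwrite("pics/w5.png",vision.capture("wrist")[:,:,::-1])
np.save("w5.npy",vision.calibration("wrist")["extrinsics"])
print(toolR()[0],sense()["dq"])
go([553,69,164],.120)
E
```

```text
time_s: 4.72
eef_pos: [534.3, -38.9, 164.9]
ee_rot: [0.706, -0.043, 0.706, 0.043]
force: [0.7, -1.0, -0.4]
grip_width: 0.287
time_s: 5.35
eef_pos: [546.8, 19.7, 164.4]
ee_rot: [0.706, -0.042, 0.706, 0.042]
force: [-0.2, -0.7, 0.0]
grip_width: 0.294
[546.78336348  19.84454381 164.42696144] [0.00389681 0.00347457 0.0013162  0.00286699 0.0007358  0.00038491]
opt False turn [-0.001  0.     0.   ] shift cm [0.04 4.81 1.2 ]
opt True turn [ 3.14  0.   -0.  ] shift cm [0.04 4.81 1.2 ]
```

View pics/w5.png

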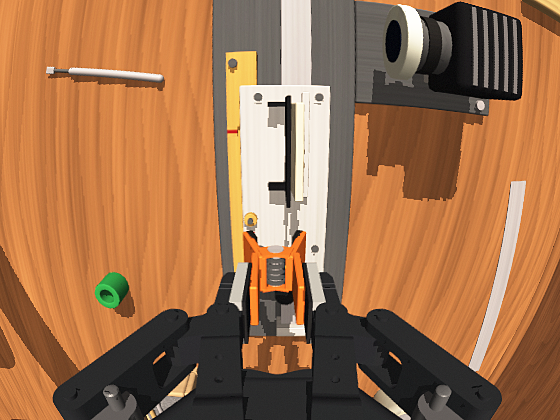

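Run:
```python
import cv2
t=cv2.imread("pics/w5.png")
cv2.imwrite("pics/w5c.png",cv2.resize(t[80:230,215:345],None,fx=4,fy=4,interpolation=cv2.INTER_CUBIC))
```

```text
(no output)
```

View pics/w5c.png

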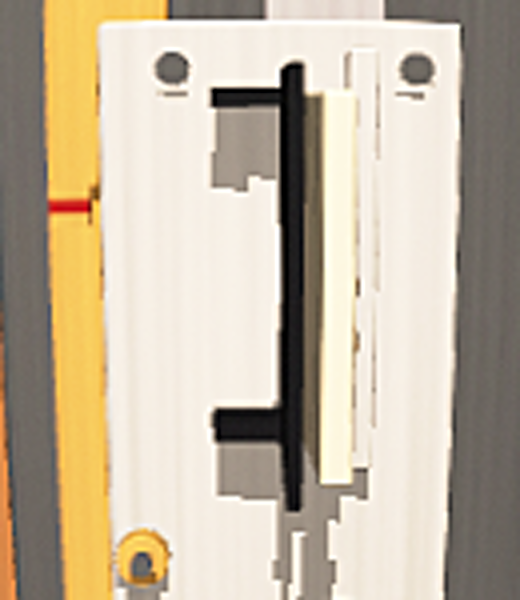

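Run:
```python
from h import *
W=dict(vision.calibration("wrist"));W["extrinsics"]=np.load("w5.npy")
f=lambda x,y,z:plane(W,215+(x+.5)/4-.5,80+(y+.5)/4-.5,z,True)
a=.120
for a in (.120,):
  X=np.array([np.cos(a),np.sin(a)]);Y=np.array([-X[1],X[0]])
  for n,q in dict(fTL=(282,65,84),fTR=(304,65,84),fBL=(286,508,84),fBR=(300,508,84),wTL=(323,93,86),wTR=(355,93,86),wBL=(320,483,86),wBR=(353,483,86)).items():
    p=f(*q);print(n,p.round(1),"stand-ish",(X@p[:2]).round(1),(Y@p[:2]).round(1))
p=toolR()[0];print(X@p[:2],Y@p[:2])
v=f(282,65,84)-f(286,508,84);print(np.arctan2(-v[0],v[1]));v=f(304,65,84)-f(300,508,84);print(np.arctan2(-v[0],v[1]));v=f(355,93,86)-f(353,483,86);print(np.arctan2(-v[0],v[1]))
```

```text
fTL [542.2 111.2  84. ] stand-ish 551.6 45.5
fTR [545.8 111.7  84. ] stand-ish 555.3 45.5
fBL [552.6  33.7  84. ] stand-ish 552.7 -32.7
fBR [555.1  34.   84. ] stand-ish 555.2 -32.7
wTL [549.5 107.3  86. ] stand-ish 558.4 40.8
wTR [554.8 108.   86. ] stand-ish 563.7 40.8
wBL [557.9  39.7  86. ] stand-ish 558.6 -27.4
wBR [563.7  40.4  86. ] stand-ish 564.5 -27.4
545.2268793471629 -45.75480887771759
0.13369096218855012
0.11875222219447194
0.13085676507910357
```

Run:
```python
from h import *
go([552.5,73.2,137],.124)
```

```text
opt False turn [-0.005  0.     0.   ] shift cm [2.74 5.23 1.2 ]
opt True turn [ 3.136  0.    -0.   ] shift cm [2.74 5.23 1.2 ]
```

```bash
python3 -m pendant '[[0,0,0,0,2,0.5,0],[0,0,0,0,4,1,0],[-0.005,0,0,1.5,5.2,1.2,0],[-0.005,0,0,2.7,5.23,1.2,0],[-0.005,0,0,2.7,5.23,1.2,0]]'
python3 - <<'E'
from h import *
cv2.imwrite("pics/w6.png",vision.capture("wrist")[:,:,::-1])
im=vision.capture("scene")[:,:,::-1]
cv2.imwrite("pics/s6.png",cv2.resize(im[150:300,200:390],None,fx=4,fy=4,interpolation=cv2.INTER_CUBIC))
go([552.5,73.2,110],.124)
E
```

```text
time_s: 6.02
eef_pos: [551.8, 73.4, 135.9]
ee_rot: [0.705, -0.044, 0.707, 0.044]
force: [-0.3, -0.6, -0.8]
grip_width: 0.29
opt False turn [ 0. -0.  0.] shift cm [ 2.73 -0.02 -0.  ]
opt True turn [-3.141 -0.    -0.   ] shift cm [ 2.73 -0.02 -0.  ]
```

View pics/w6.png

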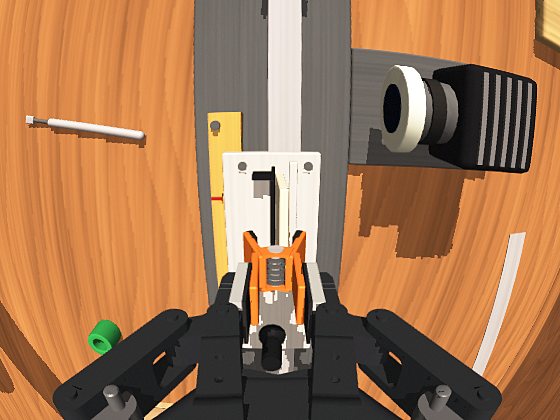

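View pics/s6.png

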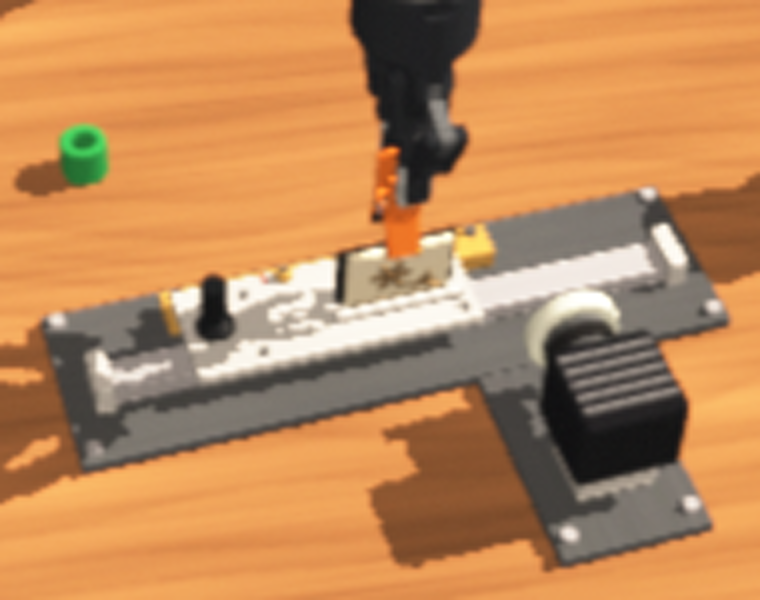

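```bash
python3 -m pendant '[[0,0,0,0.6,0,0.05,0],[0,0,0,1.2,0,0.05,0],[0,0,0,1.9,0,0.05,0],[0,0,0,2.6,0,0.05,0],[0,0,0,2.6,0,0.05,0]]'
python3 - <<'E'
from h import *
cv2.imwrite("pics/w7.png",vision.capture("wrist")[:,:,::-1])
im=vision.capture("scene")[:,:,::-1]
cv2.imwrite("pics/s7.png",cv2.resize(im[150:300,200:390],None,fx=4,fy=4,interpolation=cv2.INTER_CUBIC))
E
```

```text
time_s: 6.75
eef_pos: [552.6, 74.1, 110.7]
ee_rot: [0.705, -0.044, 0.706, 0.044]
force: [0.3, -0.3, -0.8]
grip_width: 0.29
```

View pics/w7.png

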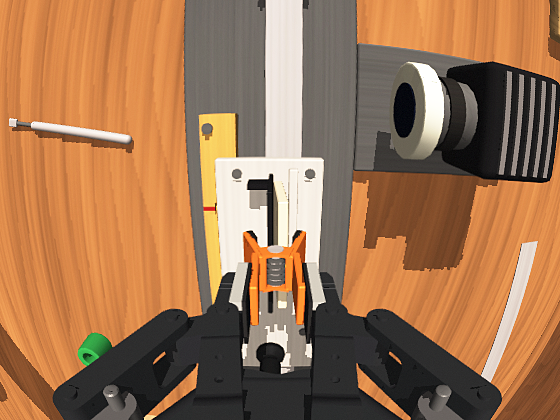

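View pics/s7.png

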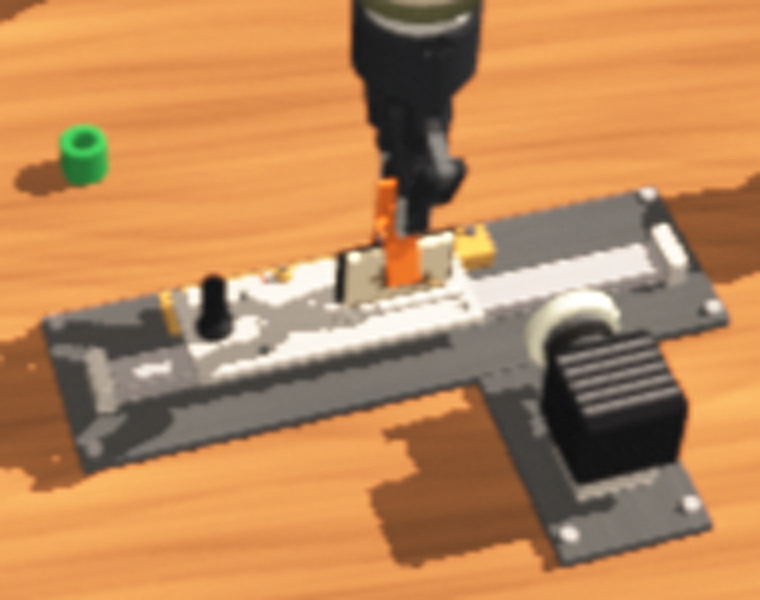

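```bash
python3 -m pendant '[[0,0,0,0,0,0,0.45],[0,0,0,0,0,0,0.6],[0,0,0,0,0,0,0.8],[0,0,0,0,0,0,1],[0,0,0,0,0,0,1]]'
python3 - <<'E'
from h import *
cv2.imwrite("pics/w8.png",vision.capture("wrist")[:,:,::-1])
im=vision.capture("scene")[:,:,::-1]
cv2.imwrite("pics/s8.png",cv2.resize(im[150:300,200:390],None,fx=4,fy=4,interpolation=cv2.INTER_CUBIC))
E
```

```text
time_s: 7.48
eef_pos: [553.0, 74.1, 111.4]
ee_rot: [0.706, -0.044, 0.706, 0.044]
force: [0.3, 0.7, -0.3]
grip_width: 1.001
```

View pics/w8.png

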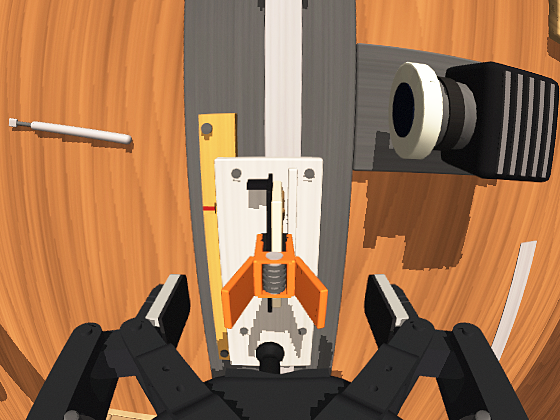

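View pics/s8.png

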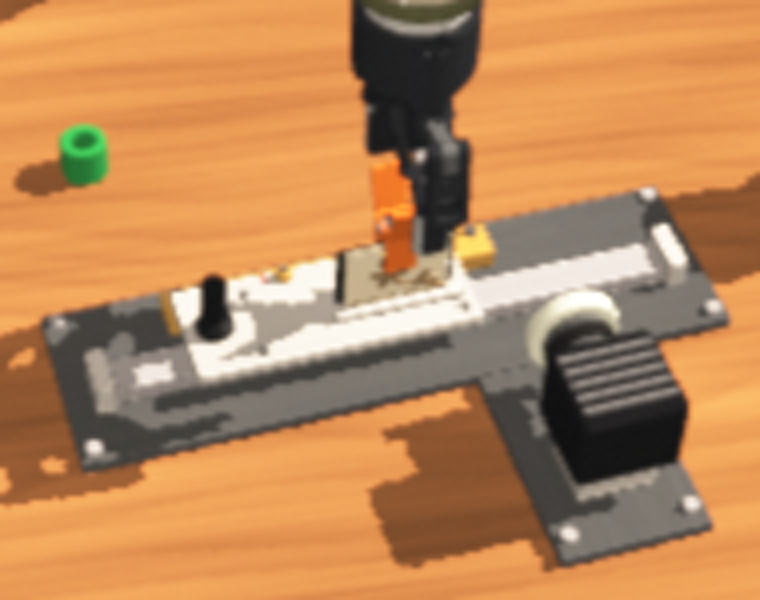

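```bash
python3 -m pendant '[[0,0,0,-2,0,0,1],[0,0,0,-5,0,0,1],[0,0,0,-9,-1,0,1],[0,0,0,-10,-6,0,1],[0,0,0,-10,-11,0,1]]' && python3 -m pendant '[[0,0,0,0,-3,0,1],[0,0,0,0,-3,0,1],[0,0,0,0,-3,0,1],[0,0,0,0,-3,0,1],[0,0,0,0,-3,0,1]]'
python3 - <<'E'
from h import *
np.save("w9.npy",vision.calibration("wrist")["extrinsics"]);print(toolR()[0])
im=vision.capture("wrist")[:,:,::-1];cv2.imwrite("pics/w9.png",im)
E
```

```text
time_s: 8.2
eef_pos: [567.1, -36.2, 212.6]
ee_rot: [0.706, -0.045, 0.705, 0.044]
force: [1.0, -0.1, 0.1]
grip_width: 0.998
time_s: 8.82
eef_pos: [570.4, -64.1, 211.4]
ee_rot: [0.706, -0.045, 0.706, 0.045]
force: [0.3, -0.3, 0.2]
grip_width: 1.003
[570.40658183 -64.08607718 211.44967652]
```

View pics/w9.png

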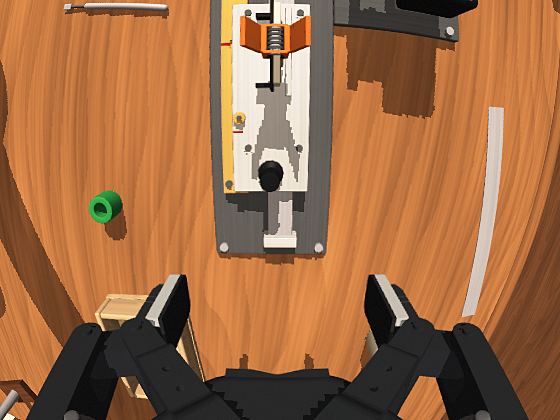

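Run:
```python
from h import *
t=cv2.imread("pics/w9.png")
c=cv2.resize(t[140:210,230:310],None,fx=8,fy=8,interpolation=cv2.INTER_CUBIC)
cv2.imwrite("pics/w9c.png",np.clip(c.astype(float)*1.0,0,255)); 
d=np.clip(c.astype(float)*3,0,255);cv2.imwrite("pics/w9d.png",d)
```

```text
[ WARN:0@0.541] global loadsave.cpp:1063 imwrite_ Unsupported depth image for selected encoder is fallbacked to CV_8U.
```

View pics/w9d.png

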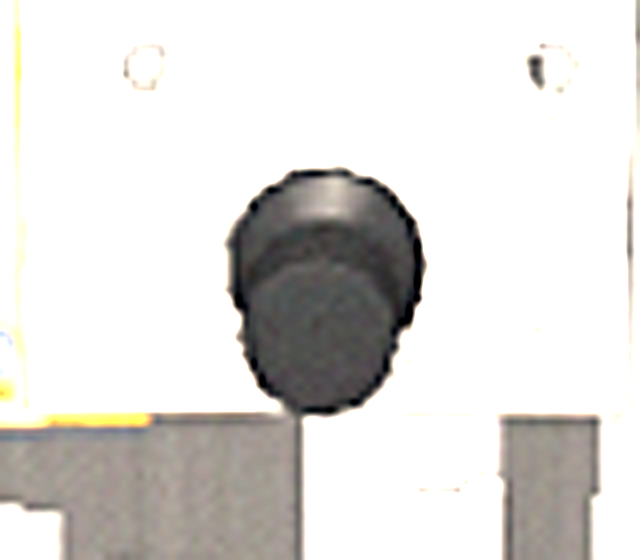

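Run:
```python
from h import *
W=dict(vision.calibration("wrist"));W["extrinsics"]=np.load("w9.npy")
k=plane(W,230+(320.5)/8-.5,140+(336.5)/8-.5,78,True);print(k)
go([k[0],k[1],150],.124-np.pi/2);go([k[0],k[1],49],.124-np.pi/2)
```

```text
[562.50262358 -46.10636028  78.        ]
opt False turn [ 1.573  0.    -0.   ] shift cm [ 6.14  1.9  -0.56]
opt True turn [-1.569  0.     0.   ] shift cm [ 6.14  1.9  -0.56]
opt False turn [ 1.573  0.    -0.   ] shift cm [16.24  1.9  -0.56]
opt True turn [-1.569  0.     0.   ] shift cm [16.24  1.9  -0.56]
```

```bash
python3 -m pendant '[[0.18,0,0,0,0.5,0,1],[0.36,0,0,0,1,-0.3,1],[0.54,0,0,1,1.8,-0.6,1],[0.72,0,0,2,1.8,-0.6,1],[0.9,0,0,3,1.8,-0.6,1]]'
python3 - <<'E'
from h import *
go([561.7,-46.8,150],.124-np.pi/2)
E
```

```text
time_s: 9.5
eef_pos: [562.2, -47.3, 181.1]
ee_rot: [0.654, 0.269, 0.654, -0.269]
force: [0.0, 0.1, 0.1]
grip_width: 0.999
opt False turn [ 0.666  0.    -0.   ] shift cm [ 3.11  0.   -0.07]
opt True turn [-2.475  0.     0.   ] shift cm [ 3.11  0.   -0.07]
```

```bash
python3 -m pendant '[[0.17,0,0,1,0,-0.07,1],[0.34,0,0,2,0,-0.07,1],[0.51,0,0,3,0,-0.07,1],[0.67,0,0,4,0,-0.07,1],[0.67,0,0,4,0,-0.07,1]]'
python3 - <<'E'
from h import *
go([561.7,-46.8,49],.124-np.pi/2);print(sense()["joints"])
im=vision.capture("wrist")[:,:,::-1];cv2.imwrite("pics/w10.png",im)
E
```

```text
time_s: 10.12
eef_pos: [561.4, -46.9, 140.8]
ee_rot: [0.53, 0.467, 0.531, -0.467]
force: [-0.0, -0.1, -0.1]
grip_width: 1.0
opt False turn [ 0.004 -0.001  0.001] shift cm [ 9.18  0.04 -0.  ]
opt True turn [-3.138e+00 -2.000e-03 -1.000e-03] shift cm [ 9.18  0.04 -0.  ]
[-2.91288112e-01  4.80043082e-01  1.50143528e+00  1.18466624e-05
  1.16147491e+00  1.15193886e+00]
```

View pics/w10.png

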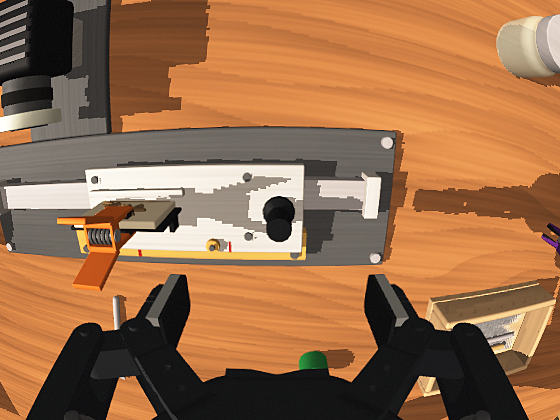

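```bash
python3 -m pendant '[[0,0,0,2.5,0,0,1],[0,0,0,5,0,0,1],[0,0,0,7.5,0,0,1],[0,0,0,9.2,0,0,1],[0,0,0,9.2,0,0,1]]'
python3 - <<'E'
from h import *
im=vision.capture("wrist")[:,:,::-1];cv2.imwrite("pics/w11.png",im)
E
```

```text
time_s: 10.8
eef_pos: [561.4, -47.1, 48.8]
ee_rot: [0.53, 0.467, 0.531, -0.467]
force: [-0.5, -1.1, 0.3]
grip_width: 1.003
```

View pics/w11.png

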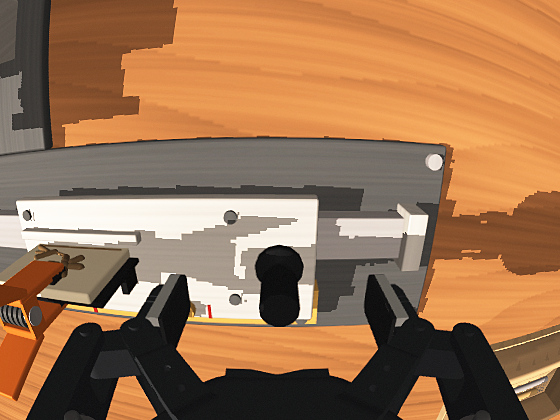

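```bash
python3 -m pendant '[[0,0,0,0,0,0,0],[0,0,0,0,0,0,0],[0,0,0,0,0,0,0],[0,0,0,0,0,0,0],[0,0,0,0,0,0,0]]' 50
python3 - <<'E'
from h import *
s=sense();print(s["grip_width"],s["force"],s["wrist_torque"])
im=vision.capture("wrist")[:,:,::-1];cv2.imwrite("pics/w12.png",im)
a=.124;Y=np.array([-np.sin(a),np.cos(a),0]);p,r=toolR();print(r.inv().apply(Y),p)
E
```

```text
time_s: 11.48
eef_pos: [561.9, -47.6, 49.8]
ee_rot: [0.531, 0.468, 0.53, -0.468]
force: [-2.0, -2.2, 4.4]
grip_width: 0.192
0.19164724386124285 [-1.97138602 -2.2230892   4.35961935] [-0.25247783  0.31236978  0.02534417]
[-6.18414241e-04  1.82345508e-03 -9.99998146e-01] [561.88062603 -47.54285212  49.75501746]
```

View pics/w12.png

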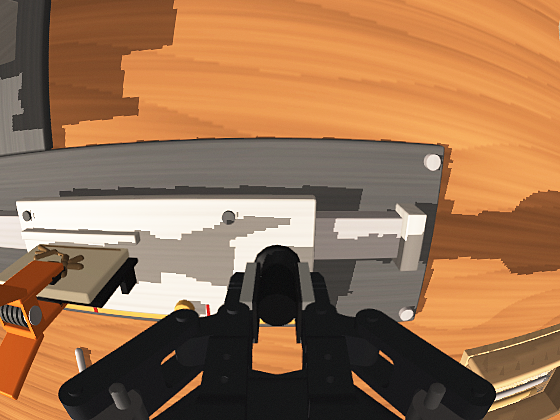

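```bash
python3 -m pendant '[[0,0,0,0,0,-0.5,0],[0,0,0,0,0,-1.5,0],[0,0,0,0,0,-2.5,0],[0,0,0,0,0,-3.5,0],[0,0,0,0,0,-4.5,0]]' && python3 -m pendant '[[0,0,0,0,0,-1,0],[0,0,0,0,0,-2,0],[0,0,0,0,0,-3,0],[0,0,0,0,0,-4,0],[0,0,0,0,0,-5,0]]'
cat > f.py <<'E'
from h import *
# force along stand +y/x , travel estimate (from grip point measured)
a=.124;Y=np.array([-np.sin(a),np.cos(a),0]);X=np.array([np.cos(a),np.sin(a),0])
s=sense();p=np.array(s["eef_pos"]);F=np.array(s["force"]);p0=np.array([561.9,-47.55,49.8])
print("travel~",(Y@(p-p0)).round(2),"lat",(X@(p-p0)).round(2),"Fy",(Y@F).round(2),"Fx",(X@F).round(2),"Fz",F[2].round(2),"tq",np.round(s["wrist_torque"],2))
E
python3 f.py
```

```text
time_s: 12.15
eef_pos: [556.5, -3.4, 49.8]
ee_rot: [0.531, 0.467, 0.53, -0.468]
force: [-0.5, -7.5, 3.9]
grip_width: 0.195
time_s: 12.78
eef_pos: [550.3, 46.5, 49.8]
ee_rot: [0.531, 0.468, 0.53, -0.468]
force: [1.6, -7.4, 5.0]
grip_width: 0.193
travel~ 94.78 lat 0.13 Fy -7.52 Fx 0.71 Fz 5.0 tq [-1.26 -0.04  0.  ]
```

```bash
python3 -m pendant '[[0,0,0,0,0,0,0],[0,0,0,0,0,0,0],[0,0,0,0,0,0,0],[0,0,0,0,0,0,0],[0,0,0,0,0,0,0]]' >/dev/null; python3 f.py
python3 -m pendant '[[0,0,0,0,0,-0.2,0],[0,0,0,0,0,-0.4,0],[0,0,0,0,0,-0.6,0],[0,0,0,0,0,-0.8,0],[0,0,0,0,0,-0.9,0]]'  >/dev/null; python3 f.py;  python3 -m pendant '[[0,0,0,0,0,-0.1,0],[0,0,0,0,0,-0.2,0],[0,0,0,0,0,-0.2,0],[0,0,0,0,0,-0.2,0],[0,0,0,0,0,-0.2,0]]'  >/dev/null; python3 f.py
```

```text
travel~ 96.31 lat 0.13 Fy 3.88 Fx 0.76 Fz 5.48 tq [ 0.44 -0.07  0.02]
travel~ 104.4 lat 0.17 Fy -2.9 Fx -0.15 Fz 5.01 tq [-0.46 -0.12 -0.05]
travel~ 106.58 lat 0.16 Fy -0.93 Fx 0.52 Fz 5.13 tq [-0.22 -0.06  0.04]
```

```bash
for i in 1 ; do python3 -m pendant '[[0,0,0,0,0,-0.05,0],[0,0,0,0,0,-0.1,0],[0,0,0,0,0,-0.15,0],[0,0,0,0,0,-0.15,0],[0,0,0,0,0,-0.15,0]]' >/dev/null; python3 f.py; done
python3 -m pendant '[[0,0,0,0,0,-0.05,0],[0,0,0,0,0,-0.1,0],[0,0,0,0,0,-0.15,0],[0,0,0,0,0,-0.15,0],[0,0,0,0,0,-0.15,0]]' >/dev/null; python3 f.py
python3 -m pendant '[[0,0,0,0,0,-0.05,0],[0,0,0,0,0,-0.1,0],[0,0,0,0,0,-0.15,0],[0,0,0,0,0,-0.15,0],[0,0,0,0,0,-0.15,0]]' >/dev/null; python3 f.py
python3 -m pendant '[[0,0,0,0,0,-0.05,0],[0,0,0,0,0,-0.1,0],[0,0,0,0,0,-0.15,0],[0,0,0,0,0,-0.15,0],[0,0,0,0,0,-0.15,0]]' >/dev/null; python3 f.py
```

```text
travel~ 108.03 lat 0.17 Fy -0.64 Fx 0.18 Fz 5.36 tq [-0.14 -0.15 -0.05]
travel~ 109.53 lat 0.17 Fy -1.61 Fx 0.17 Fz 4.37 tq [-0.26 -0.07  0.05]
travel~ 111.05 lat 0.16 Fy -0.76 Fx 1.3 Fz 4.63 tq [-0.17 -0.14 -0.03]
travel~ 111.3 lat 0.19 Fy -7.77 Fx -0.87 Fz 5.52 tq [-1.24 -0.08 -0.04]
```

```bash
python3 - <<'E'
from h import *
im=vision.capture("wrist")[:,:,::-1];cv2.imwrite("pics/w13.png",im)
im=vision.capture("scene")[:,:,::-1]
cv2.imwrite("pics/s13.png",cv2.resize(im[150:300,200:390],None,fx=4,fy=4,interpolation=cv2.INTER_CUBIC))
E
python3 f.py
```

```text
travel~ 111.33 lat 0.17 Fy -8.44 Fx -0.65 Fz 4.4 tq [-1.28 -0.13 -0.01]
```

View pics/w13.png

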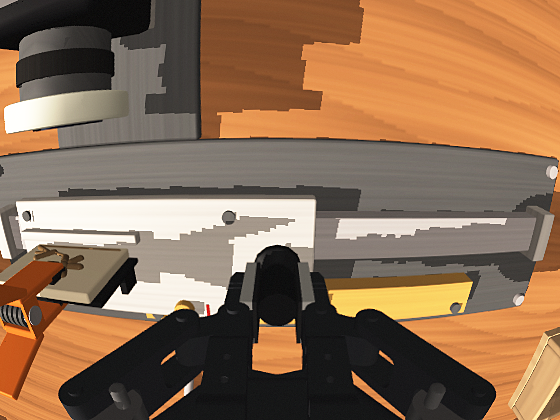

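View pics/s13.png

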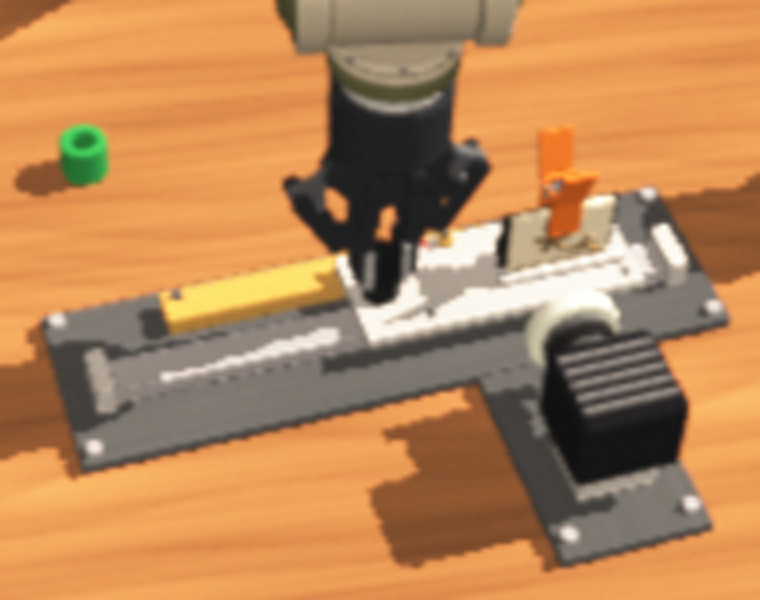

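The hard resistance at 111 mm displacement fits the end stop: the carriage did not start at 0, and the line-to-mark distance was about 89 mm. I'll go back past the notch and feel for it slowly, moving forwards.

```bash
python3 -m pendant '[[0,0,0,0,0,0.5,0],[0,0,0,0,0,1.4,0],[0,0,0,0,0,2.3,0],[0,0,0,0,0,3.2,0],[0,0,0,0,0,4,0]]'; python3 f.py;  python3 -m pendant '[[0,0,0,0,0,0.2,0],[0,0,0,0,0,0.2,0],[0,0,0,0,0,0.1,0],[0,0,0,0,0,0,0],[0,0,0,0,0,0,0]]'>/dev/null; python3 f.py
python3 - <<'E'
from h import *
im=vision.capture("wrist")[:,:,::-1];cv2.imwrite("pics/w14.png",im)
E
```

```text
time_s: 17.88
eef_pos: [552.9, 25.0, 49.7]
ee_rot: [0.53, 0.468, 0.531, -0.467]
force: [-0.7, 17.6, 8.1]
grip_width: 0.192
travel~ 73.1 lat 0.06 Fy 17.55 Fx 1.52 Fz 8.12 tq [2.8  0.03 0.02]
travel~ 73.11 lat 0.1 Fy 3.48 Fx -0.54 Fz 5.47 tq [ 0.27 -0.01  0.01]
```

View pics/w14.png

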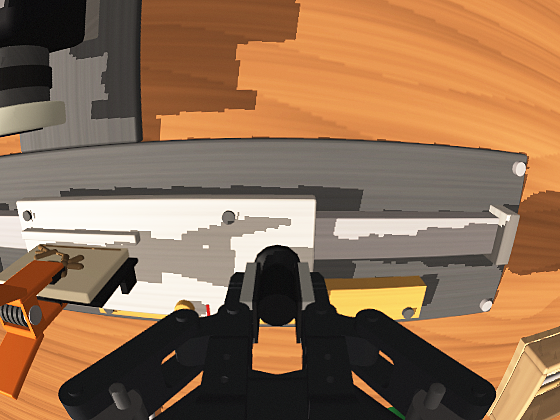

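```bash
python3 -m pendant '[[0,0,0,0,0,0.2,0],[0,0,0,0,0,0.4,0],[0,0,0,0,0,0.6,0],[0,0,0,0,0,0.6,0],[0,0,0,0,0,0.6,0]]'>/dev/null; python3 f.py;  python3 -m pendant '[[0,0,0,0,0,-0.1,0],[0,0,0,0,0,-0.2,0],[0,0,0,0,0,-0.2,0],[0,0,0,0,0,-0.2,0],[0,0,0,0,0,-0.2,0]]'>/dev/null; python3 f.py
python3 -m pendant '[[0,0,0,0,0,-0.1,0],[0,0,0,0,0,-0.2,0],[0,0,0,0,0,-0.2,0],[0,0,0,0,0,-0.2,0],[0,0,0,0,0,-0.2,0]]'>/dev/null; python3 f.py
python3 -m pendant '[[0,0,0,0,0,-0.1,0],[0,0,0,0,0,-0.2,0],[0,0,0,0,0,-0.2,0],[0,0,0,0,0,-0.2,0],[0,0,0,0,0,-0.2,0]]'>/dev/null; python3 f.py
python3 -m pendant '[[0,0,0,0,0,-0.1,0],[0,0,0,0,0,-0.2,0],[0,0,0,0,0,-0.2,0],[0,0,0,0,0,-0.2,0],[0,0,0,0,0,-0.2,0]]'>/dev/null; python3 f.py
```

```text
travel~ 66.79 lat 0.09 Fy 0.21 Fx 0.19 Fz 6.4 tq [ 0.    0.04 -0.03]
travel~ 68.52 lat 0.08 Fy -0.68 Fx -0.86 Fz 5.85 tq [-0.24  0.15  0.01]
travel~ 70.79 lat 0.09 Fy 0.45 Fx -0.31 Fz 6.31 tq [-0.04  0.03 -0.04]
travel~ 73.06 lat 0.08 Fy 2.49 Fx 0.39 Fz 6.66 tq [ 0.25 -0.03 -0.05]
travel~ 74.66 lat 0.1 Fy -0.16 Fx -0.53 Fz 4.94 tq [-0.07  0.06 -0.07]
```

```bash
python3 -m pendant '[[0,0,0,0,0,-0.05,0],[0,0,0,0,0,-0.1,0],[0,0,0,0,0,-0.1,0],[0,0,0,0,0,-0.1,0],[0,0,0,0,0,-0.1,0]]'>/dev/null; python3 f.py;  python3 -m pendant '[[0,0,0,0,0,-0.05,0],[0,0,0,0,0,-0.1,0],[0,0,0,0,0,-0.1,0],[0,0,0,0,0,-0.1,0],[0,0,0,0,0,-0.1,0]]'>/dev/null; python3 f.py
```

```text
travel~ 75.56 lat 0.09 Fy -1.09 Fx 0.67 Fz 6.15 tq [-0.18  0.02  0.03]
travel~ 76.32 lat 0.1 Fy -1.78 Fx 0.67 Fz 5.67 tq [-0.41  0.03  0.05]
```

```bash
python3 -m pendant '[[0,0,0,0,0,-0.05,0],[0,0,0,0,0,-0.1,0],[0,0,0,0,0,-0.1,0],[0,0,0,0,0,-0.1,0],[0,0,0,0,0,-0.1,0]]'>/dev/null; python3 f.py;python3 f.py
```

```text
travel~ 76.95 lat 0.1 Fy -4.09 Fx -0.22 Fz 5.94 tq [-0.73  0.    0.05]
travel~ 76.95 lat 0.1 Fy -4.09 Fx -0.22 Fz 5.94 tq [-0.73  0.    0.05]
```

```bash
python3 -m pendant '[[0,0,0,0,0,-0.05,0],[0,0,0,0,0,-0.1,0],[0,0,0,0,0,-0.1,0],[0,0,0,0,0,-0.1,0],[0,0,0,0,0,-0.1,0]]'>/dev/null; python3 f.py;  python3 -m pendant '[[0,0,0,0,0,0.05,0],[0,0,0,0,0,0.1,0],[0,0,0,0,0,0.15,0],[0,0,0,0,0,0.15,0],[0,0,0,0,0,0.15,0]]'>/dev/null; python3 f.py
python3 -m pendant '[[0,0,0,0,0,0,0],[0,0,0,0,0,0,0],[0,0,0,0,0,0,0],[0,0,0,0,0,0,0],[0,0,0,0,0,0,0]]'>/dev/null; python3 f.py
python3 - <<'E'
from h import *
im=vision.capture("wrist")[:,:,::-1];cv2.imwrite("pics/w15.png",im)
im=vision.capture("scene")[:,:,::-1]
cv2.imwrite("pics/s15.png",cv2.resize(im[150:300,200:390],None,fx=4,fy=4,interpolation=cv2.INTER_CUBIC))
im=vision.capture("top")[:,:,::-1]
cv2.imwrite("pics/t15.png",cv2.resize(im[125:275,165:375],None,fx=3.8,fy=3.8,interpolation=cv2.INTER_CUBIC))
E
```

```text
travel~ 77.46 lat 0.12 Fy -7.57 Fx -0.32 Fz 4.65 tq [-1.18  0.04 -0.  ]
travel~ 76.95 lat 0.11 Fy -1.15 Fx 0.42 Fz 5.35 tq [-0.23  0.06 -0.01]
travel~ 76.92 lat 0.12 Fy -1.67 Fx -0.9 Fz 5.59 tq [-0.19 -0.01  0.02]
```

View pics/s15.png

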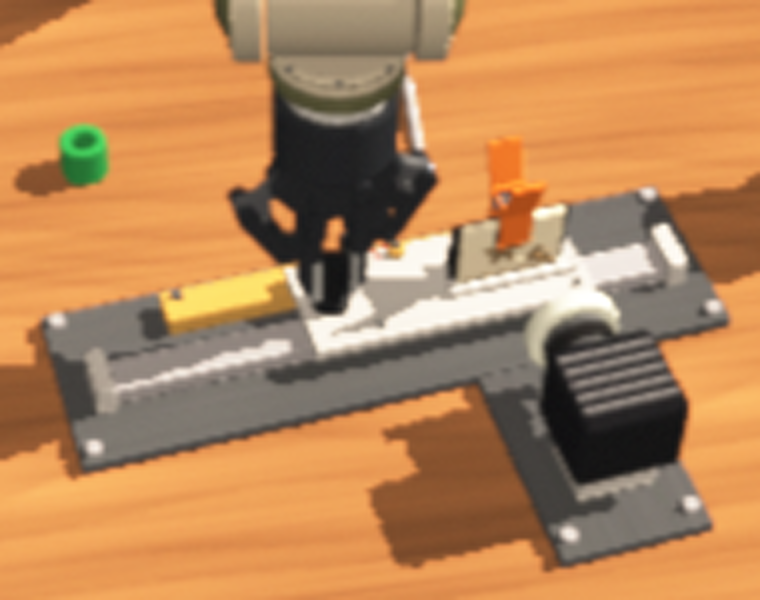

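View pics/t15.png

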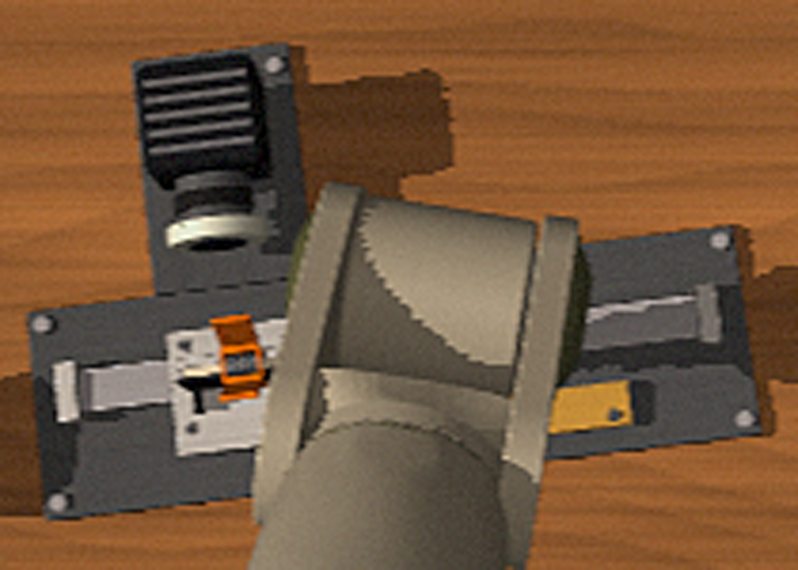

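```bash
python3 -m pendant '[[0,0,0,0,0,0.05,0],[0,0,0,0,0,0.1,0],[0,0,0,0,0,0.1,0],[0,0,0,0,0,0.1,0],[0,0,0,0,0,0.1,0]]'>/dev/null; python3 f.py
python3 -m pendant '[[0,0,0,0,0,0,0],[0,0,0,0,0,0,0],[0,0,0,0,0,0,0],[0,0,0,0,0,0,0],[0,0,0,0,0,0,0]]'; python3 f.py
python3 - <<'E'
from h import *
im=vision.capture("wrist")[:,:,::-1]
cv2.imwrite("pics/w16.png",cv2.resize(im[180:340,0:330],None,fx=2.4,fy=2.4,interpolation=cv2.INTER_CUBIC))
E
```

```text
travel~ 76.16 lat 0.12 Fy -0.19 Fx -0.61 Fz 5.81 tq [-0.04  0.02 -0.03]
time_s: 26.82
eef_pos: [552.6, 28.0, 49.7]
ee_rot: [0.531, 0.468, 0.53, -0.467]
force: [0.5, -0.8, 5.3]
grip_width: 0.196
travel~ 76.16 lat 0.1 Fy -0.89 Fx 0.35 Fz 5.34 tq [-0.04  0.02 -0.01]
```

View pics/w16.png

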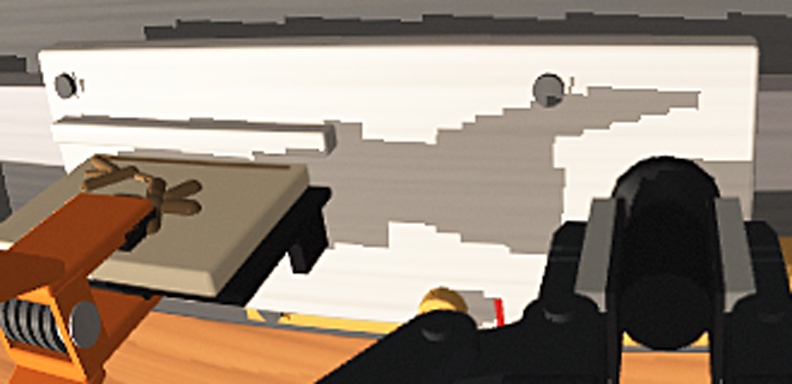

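```bash
python3 f.py; python3 -c "
from rig import job;print(job.finish_job())"; python3 f.py
```

```text
travel~ 76.15 lat 0.1 Fy -0.18 Fx -0.02 Fz 6.35 tq [-0.03  0.01 -0.02]
the job is handed in; nothing more can be done
None
the job is handed in; nothing more can be done
```

I moved the orange clip from the tray rim to the top of the fence and wax plate, let it go, then slid the carriage by the knob into the notch. I handed the job in at about 27 s, still gripping the knob with 50 N commanded. No verdict was reported.

**Clip:** the last pictures show it upright on the edge with the wax flat against the fence. I had no reading of its pinch force, so I only judged that by eye.

**Carriage, first pass:** I assumed the carriage started at travel 0, but it started about 39 mm along. The first pass therefore went through the notch and met what fits the end stop, at about 8 N. I backed up and felt for the notch slowly, moving forwards.

**Notch:**
- I felt a pull of about 2.5 N, then a resistance rising to 7.6 N, and settled back to near-zero force.
- Measured back from the end stop, this is a travel of about 114.5 mm, inside the stated 112–128 mm.
- The first overhead picture put the red line 77 mm from the brass ring on the carriage, which I took to be the ball housing. That agrees with the 76 mm I moved.
- The same line was 89 mm from the red mark on the carriage, which does not agree. I followed the feel.

**Other items:** I never touched the pot, carving tool, jar or wax tube, and made no separate final check of where they stand.

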